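# Heft the sample canisters and load the carrier

## Robot

A 6-joint arm with a two-finger parallel gripper is mounted at the origin on the work surface. World frame = base frame: x ahead of the robot, y to its left, z up, the work surface at z = 0. Lengths are in m, angles in rad, forces in N, time in s.
With the tool pointing down it reaches from about 0.25 to 0.725 m from the base axis. Payload 4 kg.
Tool frame: the origin (TCP) lies at the very end of the fingers, on their centre line; the grasp point (between the pads) lies 19 mm behind it; z points along the fingers, y is the direction in which the jaws open and shut (so a half turn about z gives the same grasp; the last joint's range is limited). The gripper opens to 85 mm and grips with 20 to 120 N. Pads are 22 mm wide; open, the fingers measure 114 mm over their backs; the gripper's body (76 mm by 85 mm) begins 54 mm behind the grasp point. The pads swing forward as they close: fully open they stand 13 mm farther back than shut.
Start: joints at [1.258, 0.241, 0.005, 1.335, 0, 1.571], TCP at [0.154, 0.476, 0.231] pointing down, gripper open.
Joint ranges: [-2.72, 2.72], [-1.05, 1.87], [-1.09, 1.28], [-1.99, 2.15], [-1.42, 1.44], [-3.14, 3.14]. Speed limits (rad/s): [2.79, 2.79, 3.14, 3.14, 3.14, 3.14].

## Interface

Orientations are given as a unit quaternion [x, y, z, w].
In Python, from workcell import bot gives the robot as it stands.
- The arm moves only by the shell command python3 -m crank 'ROWS'. ROWS is JSON, a list that holds one entry, the list of rows, each a list of 5 numbers: the shift along the tool's x, y, z in mm, then the turn about the tool's z in degrees, then the closure in counts, from 0 (fully open) to 255 (shut). In form: [[[tx, ty, tz, turn, grip], ...]]. A call has 1 to 12 rows; each row shifts and turns the pose as measured when the row begins, along the tool's axes as they then stand; what a row does not reach is not made up. A row lasts 1/8 s, in which the tool goes at most 62.5 mm and 10.7 degrees, less where a joint would pass 70% of its speed; a pose out of reach is approached as far as the arm can. A call is refused whole if a number of a shift passes 62.5 or a number of a turn 10.7, either way. A call with a gripper value outside its range is refused whole. The fingers move at their own pace and stop on an object; the grip force is fixed at half the most. Time passes only in rows, so rows that do not move let the fingers close. It gives the time, the measured TCP pose, the force and the opening at its end, in the units of the state.
- bot.get_obs(): the state, without advancing time (a new reading comes with each control period).
- bot.camera(name): name is "scene" or "side" or "wrist"; returns a dict with "img" (384x512x3 uint8, blue, green, red), "depth" (384x512 float32, m along the optical axis (not along the pixel's ray), 0 where there is no reading), "fx", "fy", "cx", "cy" (pixels), "D" ([k1, k2, p1, p2, k3] as OpenCV has them; the pictures are not rectified), "R" (3x3) and "t" (3): a world point X has camera coordinates R X + t; the wrist camera has in their place "T_tool_cam" (4x4, takes a point from camera to tool coordinates, whose origin is the TCP and whose axes are the flange's). Camera axes: x right, y down, z forward; pixel columns grow to the right and rows downward; lengths in m; the calibration is good to about 2 mm. A picture is of the moment at which its call begins: read the wrist's pose just before it.
- bot.job_done(): hands the job in, once; it reports no verdict.
The state is a dict: "clock": time; "joint_pos": joint angles; "joint_vel": joint speeds; "tau": joint torques, N m; "eef_pos": TCP position; "tool_rot": TCP orientation; "ft_force": force on the tool from outside, world axes, zero at the start; "ft_torque": the same for the moment, N m; "grip_width": finger opening in m.
Only numpy, scipy, OpenCV 4.12 (cv2) and the standard library are available. Lean on these libraries where they do the work, as an engineer would, in place of code of your own. Each camera call takes 0.05 s, during which the arm holds its last target.

## Task

The two identical aluminium canisters on the lab bench hold different samples, one much heavier than the other: lift them to feel which. Stand the heavier one in the round collar of the grey carrier base first and let go of it, then stack the lighter one upright and centred on top of it. Lower them gently into place without dropping them, and leave the bottle, the beaker and the white pot where they are.

Things in the scene. Friction and masses are not known exactly. Their poses are not given: they have to be found in the camera images.
- canister_a_mid (a point): one of two sealed upright aluminium canisters with flat black lids that look exactly alike: 60 mm diameter, 76 mm tall, lid included; this point is its centre, 38 mm above its underside; z axis up along the canister. One of the two weighs about 0.7 kg, the other about 0.27 kg; which is which changes from start to start, whatever the name, and only lifting tells. The core inside has a millimetre or two of play.
- canister_b_mid (a point): one of two sealed upright aluminium canisters with flat black lids that look exactly alike: 60 mm diameter, 76 mm tall, lid included; this point is its centre, 38 mm above its underside; z axis up along the canister. One of the two weighs about 0.7 kg, the other about 0.27 kg; which is which changes from start to start, whatever the name, and only lifting tells. The core inside has a millimetre or two of play.
- seat (a point): centre of the flat seat in the carrier base, on its surface, 12 mm above the bench; z up. The carrier base is a grey plastic square plate, 130 x 130 x 12 mm, fixed to the bench, with a round collar around the seat: 84 mm inner diameter, 92 mm outer, standing 15 mm above the seat, open at the top. A canister stands in it with 12 mm play all round; a second one stands on the first one's flat lid.
- reagent_bottle: bystander, to be left alone: amber glass bottle with a blue cap, loose, 64 mm diameter, 125 mm tall; origin at the centre of its underside, z up
- beaker: bystander, to be left alone: empty clear glass beaker, loose, 74 mm diameter at the rim, 85 mm tall; origin at the centre of its underside, z up
- pot: bystander, to be left alone: squat white plastic pot with a lid, loose, 86 mm diameter, 48 mm tall; origin at the centre of its underside, z up

How it is judged:
By the outcome, as a careful person would: the job done as asked, in the order asked, and still so for the second after the job is handed in, with the robot touching nothing.
It also fails if it takes over 67 s, if anything falls off the work surface, if the arm or the gripper's body presses on something with over 40 N, if the wrist force passes 120 N, or if a joint passes its speed limit or range.

## Working session

There is one attempt and no reset: what is moved stays moved. The work goes in short steps, Python scripts to look and compute and a shell command to move; the robot and the scene stay as the last step left them, time stands still between calls to the robot, and variables do not carry over. Pictures are saved under pics/ and viewed, and the job is handed in when it is done.

```bash
mkdir -p pics; ls; python3 - <<'E'
from workcell import bot
import cv2
o=bot.get_obs(); print({k:(v if not hasattr(v,'round') else v) for k,v in o.items()})
for n in("scene","side"):
    c=bot.camera(n); cv2.imwrite(f"pics/{n}0.png",c["img"]); print(n,c["fx"],c["cx"],c["D"],c["R"],c["t"])
E
```

```text
pics
{'clock': 0.0, 'joint_pos': array([ 1.25796663e+00,  2.41397237e-01,  3.70314479e-03,  1.33516912e+00,
       -2.56705526e-05,  1.57077062e+00]), 'joint_vel': array([ 2.20914692e-03, -7.58851012e-04,  8.32970291e-04, -9.26094753e-05,
       -2.19719469e-05, -1.85651897e-03]), 'tau': array([ 3.49055163e-04, -3.72316754e+01,  2.52408010e+01,  1.71461591e-02,
        3.70648419e-07, -1.14671784e-05]), 'eef_pos': array([0.15368961, 0.47513136, 0.23041275]), 'tool_rot': array([ 1.55765039e-01,  9.87793594e-01, -1.02282323e-03, -1.48321892e-04]), 'ft_force': array([ 0.55154462, -0.27147794,  0.37026949]), 'ft_torque': array([-0.00983835,  0.00935066,  0.01409063]), 'grip_width': 0.0851730726068332}
scene 346.7628525028816 258.95305546889807 [-0.00030506  0.          0.          0.          0.        ] [[ 0.43201473  0.90163632  0.02037725]
 [ 0.57719853 -0.25905974 -0.7744223 ]
 [-0.69296835  0.34632356 -0.63234078]] [-0.36018222 -0.28049334  1.13117846]
side 365.7335299715211 260.83544827984525 [-0.06373938  0.          0.          0.          0.        ] [[-0.85837146 -0.51275693 -0.01669638]
 [-0.28473985  0.50323069 -0.81589343]
 [ 0.42675714 -0.69558551 -0.57796119]] [0.55593452 0.17798335 0.6470749 ]
```

View pics/scene0.png

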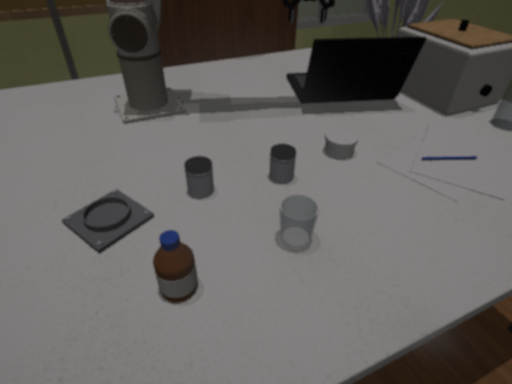

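View pics/side0.png

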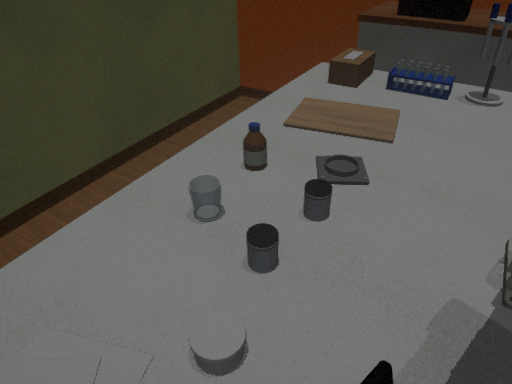

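The scene picture shows canisters at about (200,177) and (282,163), the carrier at (108,215), the bottle at (176,266), the beaker at (297,222) and the pot at (340,144). In the side picture the canisters are at (317,200) and (263,248), with the carrier at (341,168).

```bash
cat > h.py <<'E'
import numpy as np, cv2
from workcell import bot
def ray(c,uv):
    K=np.array([[c["fx"],0,c["cx"]],[0,c["fy"],c["cy"]],[0,0,1]])
    p=cv2.undistortPoints(np.array(uv,float).reshape(-1,1,2),K,np.array(c["D"],float)).reshape(-1,2)
    R=np.array(c["R"]);t=np.array(c["t"])
    return -R.T@t, np.c_[p,np.ones(len(p))]@R
def onplane(c,uv,z):
    o,d=ray(c,uv); return o+d*((z-o[2])/d[:,2])[:,None]
def circ(P):
    A=np.c_[2*P[:,:2],np.ones(len(P))]; s=np.linalg.lstsq(A,(P[:,:2]**2).sum(1),rcond=None)[0]
    return s[:2],np.sqrt(s[2]+s[0]**2+s[1]**2)
def cloud(c):
    v,u=np.nonzero(c["depth"]>0); z=c["depth"][v,u].astype(float)
    K=np.array([[c["fx"],0,c["cx"]],[0,c["fy"],c["cy"]],[0,0,1]])
    p=cv2.undistortPoints(np.c_[u,v].astype(float).reshape(-1,1,2),K,np.array(c["D"],float)).reshape(-1,2)
    X=np.c_[p,np.ones(len(p))]*z[:,None]
    return (X-np.array(c["t"]))@np.array(c["R"]),u,v
E
python3 - <<'E'
from h import *
rois={"scene":{"c1":(180,150,220,200),"c2":(264,140,302,188)},"side":{"c1":(300,175,336,222),"c2":(242,220,284,274)}}
for n in rois:
    c=bot.camera(n); X,u,v=cloud(c)
    g=cv2.cvtColor(c["img"],cv2.COLOR_BGR2GRAY)
    for k,(a,b,e,f) in rois[n].items():
        roi=g[b:f,a:e]
        m=(roi<60).astype(np.uint8); m=cv2.morphologyEx(m,cv2.MORPH_OPEN,np.ones((3,3)))
        cs,_=cv2.findContours(m,0,1); q=max(cs,key=cv2.contourArea); el=cv2.fitEllipse(q)
        P=onplane(c,cv2.convexHull(q).reshape(-1,2)+[a,b],.076)
        s=(u>=a)&(u<e)&(v>=b)&(v<f)&(X[:,2]>.069)&(X[:,2]<.09)
        print(n,k,"lid",circ(P),[round(x,1) for x in (el[0][0]+a,el[0][1]+b,*el[1])],"ell->",onplane(c,[[el[0][0]+a,el[0][1]+b]],.076)[0],"depth",s.sum(),X[s].mean(0))
    if n=="scene":R=(60,185,160,255)
    else:R=(310,150,375,188)
    a,b,e,f=R
    s=(u>=a)&(u<e)&(v>=b)&(v<f)&(X[:,2]>.021)&(X[:,2]<.035)
    print("collar",circ(X[s]),s.sum())
    cr=cv2.resize(c["img"][140:270,50:320] if n=="scene" else c["img"][110:280,180:380],None,fx=2.9,fy=2.9,interpolation=cv2.INTER_CUBIC); cv2.imwrite(f"pics/{n}crop.png",cr)
E
```

```text
scene c1 lid (array([0.5279544 , 0.02441448]), np.float64(0.0561689950971191)) [199.9, 170.6, 23.1, 36.4] ell-> [0.51618164 0.01267287 0.076     ] depth 431 [0.49446666 0.0141776  0.07699962]
scene c2 lid (array([0.53644282, 0.19040083]), np.float64(0.04636137515338822)) [281.7, 156.2, 22.8, 27.6] ell-> [0.53754196 0.19675952 0.076     ] depth 364 [0.52171627 0.20713613 0.07705519]
collar (array([ 0.50587341, -0.18637683]), np.float64(0.04380063324265419)) 452
side c1 lid (array([0.45947752, 0.05208148]), np.float64(0.07024926457451149)) [317.8, 198.0, 28.7, 46.6] ell-> [0.47194659 0.05930612 0.076     ] depth 394 [0.48838555 0.02126982 0.0749458 ]
side c2 lid (array([0.49567227, 0.23828308]), np.float64(0.05423663376583088)) [262.4, 246.6, 32.8, 49.9] ell-> [0.49842646 0.24205772 0.076     ] depth 616 [0.51618318 0.21450943 0.07506164]
collar (array([ 0.50544033, -0.18414783]), np.float64(0.044188499651378874)) 185
```

```bash
python3 - <<'E'
import cv2
print(cv2.imread("pics/scenecrop.png").shape)
E
```

```text
(377, 783, 3)
```

View pics/scenecrop.png

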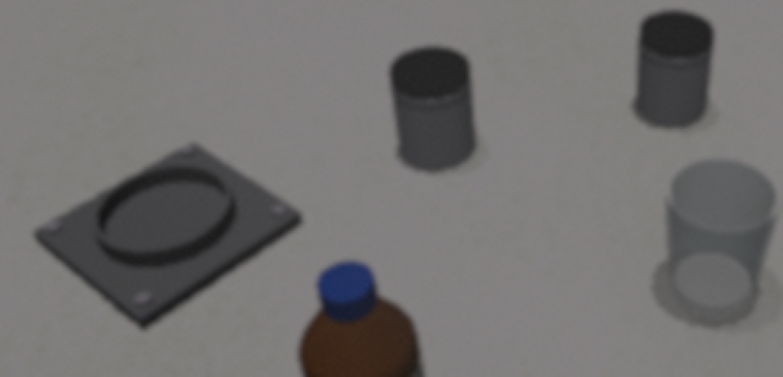

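View pics/sidecrop.png

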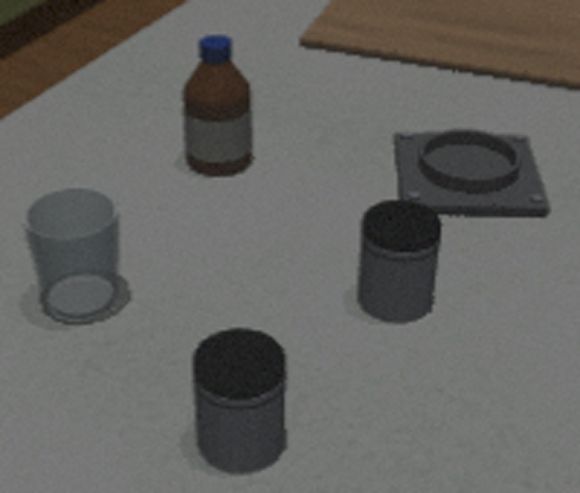

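The crops show the lids clearly darker than the bodies. The threshold of 60 was too loose, so I'll tighten it and use lid-only points.

```bash
cat >> h.py <<'E'
def lids(c,rois,z=.076,th=None):
    g=cv2.cvtColor(c["img"],cv2.COLOR_BGR2GRAY); out={}
    for k,(a,b,e,f) in rois.items():
        roi=cv2.resize(g[b:f,a:e],None,fx=4,fy=4,interpolation=cv2.INTER_CUBIC)
        m=(cv2.GaussianBlur(roi,(7,7),0)<(th or 47)).astype(np.uint8)
        cs,_=cv2.findContours(m,0,1); q=max(cs,key=cv2.contourArea)
        q=cv2.convexHull(q).reshape(-1,2)
        P=onplane(c,(q+.5)/4-.5+[a,b],z); (el,r)=cv2.minEnclosingCircle((P[:,:2]*1000).astype(np.float32))
        out[k]=(circ(P),el,r)
    return out
E
python3 - <<'E'
from h import *
rois={"scene":{"c1":(180,150,220,200),"c2":(264,140,302,188)},"side":{"c1":(300,175,336,222),"c2":(242,220,284,274)}}
for n in rois:
    c=bot.camera(n); g=cv2.cvtColor(c["img"],cv2.COLOR_BGR2GRAY)
    for k,(a,b,e,f) in rois[n].items():
        print(k,g[b:f:3,(a+e)//2])
    for th in(42,47,52):print(n,th,lids(c,rois[n],th=th))
E
```

```text
c1 [129 129  79  37  37  37  39  37  58  56  62  63  64  62  63  63  74]
c2 [129  96  36  37  37  35  37  64  60  63  63  63  63  61  63 117]
scene 42 {'c1': ((array([0.4947093 , 0.01518497]), np.float64(0.02818065241990849)), (494.8264465332031, 15.040297508239746), 29.301959991455078), 'c2': ((array([0.52264401, 0.20755845]), np.float64(0.02832270337647957)), (522.793701171875, 207.97482299804688), 29.28126335144043)}
scene 47 {'c1': ((array([0.49503131, 0.01491212]), np.float64(0.02949993910831733)), (495.1661682128906, 15.062091827392578), 30.837017059326172), 'c2': ((array([0.52291425, 0.20749198]), np.float64(0.029637857886102174)), (522.8450927734375, 207.8480224609375), 31.31513023376465)}
scene 52 {'c1': ((array([0.49583082, 0.01493895]), np.float64(0.030642210571238705)), (495.9654541015625, 15.035391807556152), 32.60826873779297), 'c2': ((array([0.52331718, 0.20745996]), np.float64(0.03068726517350894)), (523.0621337890625, 205.77781677246094), 33.146854400634766)}
c1 [56 48 33 24 37 30 33 22 45 54 52 55 56 56 53 58]
c2 [117  66  35  24  26  34  31  36  34  39  45  59  59 
[... 159 characters left out ...]
84375), 'c2': ((array([0.51444909, 0.21565967]), np.float64(0.03106482009782291)), (514.7398071289062, 215.890869140625), 32.2825927734375)}
side 47 {'c1': ((array([0.47894473, 0.02419375]), np.float64(0.04038424113574153)), (479.2630310058594, 26.99401092529297), 47.66590118408203), 'c2': ((array([0.51476469, 0.2190866 ]), np.float64(0.033228186058555736)), (516.533447265625, 220.78189086914062), 37.39088821411133)}
side 52 {'c1': ((array([0.47053808, 0.05179617]), np.float64(0.0625468233933215)), (481.2823791503906, 51.653690338134766), 73.51588439941406), 'c2': ((array([0.50046232, 0.23656665]), np.float64(0.05012629194665814)), (496.1692810058594, 232.97520446777344), 58.15392303466797)}
```

```bash
python3 - <<'E'
from h import *
np.set_printoptions(precision=4,suppress=True)
c=bot.camera("scene")
print("bottle base", onplane(c,[[177,293]],0)," beaker base ctr",onplane(c,[[297,239]],0),"beaker rim ctr",onplane(c,[[298,207]],.085),"pot",onplane(c,[[340,137]],.048))
w=bot.camera("wrist"); print(w["T_tool_cam"],w["fx"],w["cx"],w["cy"]); cv2.imwrite("pics/w0.png",w["img"])
X,u,v=cloud(c)
for d in("scene","side"):
    c=bot.camera(d);X,u,v=cloud(c)
    for k,x in(("c1",(.492,.016)),("c2",(.519,.210))):
        s=(np.hypot(X[:,0]-x[0],X[:,1]-x[1])<.045)&(abs(X[:,2]-.076)<.004)
        print(d,k,X[s].mean(0),(X[s].min(0)+X[s].max(0))/2)
    s=(np.hypot(X[:,0]-.505,X[:,1]+.185)<.036)&(X[:,2]<.02); print("seat z",np.median(X[s,2]))
    s=(abs(X[:,0]-.505)<.1)&(abs(X[:,1]+.185)<.1)&(X[:,2]>.008)&(X[:,2]<.016); print("plate",cv2.minAreaRect((X[s,:2]*1000).astype(np.float32)))
E
```

```text
bottle base [[ 0.7344 -0.1059  0.    ]]  beaker base ctr [[0.7117 0.1421 0.    ]] beaker rim ctr [[0.7094 0.1367 0.085 ]] pot [[0.4827 0.4019 0.048 ]]
[[-0.0008 -0.9509 -0.3094  0.0797]
 [ 1.     -0.0005 -0.001   0.0004]
 [ 0.0008 -0.3094  0.9509 -0.1416]
 [ 0.      0.      0.      1.    ]] 333.52246022713194 256.88153685781197 188.87152535742172
scene c1 [0.4931 0.0146 0.0776] [0.4895 0.0152 0.076 ]
scene c2 [0.5205 0.2079 0.0775] [0.518  0.209  0.0761]
seat z 0.01410209870401221
plate ((505.04534912109375, -186.67654418945312), (131.81468200683594, 130.39405822753906), 26.661405563354492)
side c1 [0.4892 0.0198 0.0754] [0.4902 0.0168 0.0749]
side c2 [0.5171 0.2134 0.0754] [0.5177 0.2117 0.0751]
seat z 0.01166121000045748
plate ((505.06378173828125, -183.06576538085938), (130.4315643310547, 131.4903106689453), 27.385622024536133)
```

```bash
python3 -m crank '[[[-43,-14,0,0,0],[-43,-14,0,0,0],[-43,-14,0,0,0],[-43,-14,0,0,0],[-43,-14,0,0,0],[-43,-14,0,0,0],[-43,-14,0,0,0],[-43,-14,0,0,0],[-43,-14,0,0,0],[-43,-14,0,0,0],[0,0,0,0,0]]]'
cat >> h.py <<'E'
from scipy.spatial.transform import Rotation as Ro
def wcam(name=None):
    o=bot.get_obs(); w=bot.camera("wrist"); 
    if name: cv2.imwrite(f"pics/{name}.png",w["img"])
    T=np.eye(4);T[:3,:3]=Ro.from_quat(o["tool_rot"]).as_matrix();T[:3,3]=o["eef_pos"]
    M=np.linalg.inv(T@np.array(w["T_tool_cam"])); w["R"]=M[:3,:3];w["t"]=M[:3,3]
    return o,w
def totool(o,tgt):
    return Ro.from_quat(o["tool_rot"]).inv().apply(np.array(tgt)-o["eef_pos"])*1000
E
python3 - <<'E'
from h import *
o,w=wcam("w1"); print(o["joint_pos"],o["eef_pos"])
X,u,v=cloud(w); s=(abs(X[:,2]-.076)<.006)&(np.hypot(X[:,0]-.519,X[:,1]-.21)<.05)
print(s.sum(),X[s].mean(0))
g=cv2.cvtColor(w["img"],cv2.COLOR_BGR2GRAY); m=np.zeros_like(g); m[v[s],u[s]]=1
q=cv2.convexHull(np.argwhere(m)[:,::-1].astype(np.int32)).reshape(-1,2); P=onplane(w,q,.076); print(circ(P), q.min(0),q.max(0))
E
```

```text
clock: 1.88
eef_pos: [0.5324, 0.2042, 0.2315]
tool_rot: [0.154, 0.988, 0.002, 0.001]
ft_force: [-0.9, 0.1, -0.4]
grip_width: 0.0856
[0.36504261 0.378191   0.19685957 1.38525258 0.00232125 0.67398452] [0.53244961 0.20424094 0.23152895]
3307 [0.51558832 0.20959048 0.07484977]
(array([0.51599885, 0.2094342 ]), np.float64(0.029565499110535392)) [224 119] [288 184]
```

View pics/w1.png

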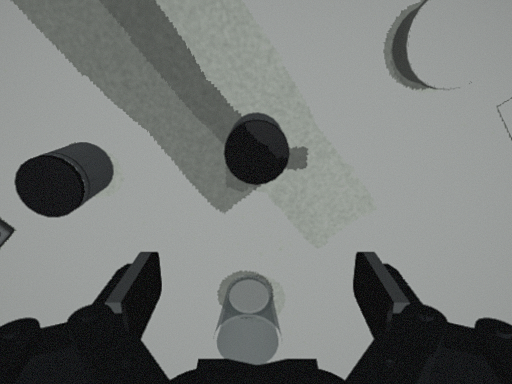

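The wrist picture shows c2's lid at (257,151) and c1's lid at (50,185), with the beaker at (248,320) well clear. This puts c2 at about (0.516, 0.209).

```bash
python3 - <<'E'
from h import *
o=bot.get_obs(); print(totool(o,[.5165,.2095,.13]),totool(o,[.5165,.2095,.027]))
E
```

```text
[ 15.40483274  -0.74999345 101.58111012] [ 15.49564807  -1.20539625 204.58006332]
```

```bash
python3 -m crank '[[[8,0,33,0,0],[8,-1,33,0,0],[0,0,33,0,0],[0,0,0,0,0]]]'; python3 - <<'E'
from h import *
o,w=wcam("w2"); print(totool(o,[.5165,.2095,.027]))
X,u,v=cloud(w); s=(abs(X[:,2]-.076)<.005)&(np.hypot(X[:,0]-.519,X[:,1]-.21)<.05)
q=cv2.convexHull(np.c_[u[s],v[s]].astype(np.int32)).reshape(-1,2); P=onplane(w,q,.076); print(circ(P), q.min(0),q.max(0),X[s].mean(0))
E
```

```text
clock: 2.42
eef_pos: [0.5122, 0.2129, 0.1316]
tool_rot: [0.151, 0.989, 0.003, 0.001]
ft_force: [-0.2, -0.2, -0.3]
grip_width: 0.0855
[ -5.04661614  -2.67395384 104.56783358]
(array([0.51556161, 0.20979202]), np.float64(0.029652943758549568)) [207 173] [299 259] [0.51516355 0.20990623 0.0748675 ]
```

View pics/w2.png

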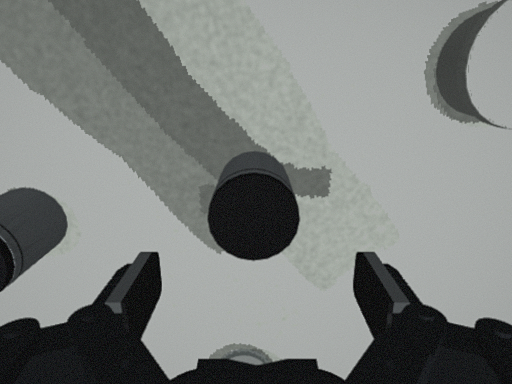

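The lid (centre about (253,216)) sits between the jaws. I'll go straight down from here.

```bash
python3 -m crank '[[[-4,-2,30,0,0],[0,0,30,0,0],[0,0,22,0,0],[0,0,0,0,0]]]'; python3 - <<'E'
from h import *
o=bot.get_obs(); print(totool(o,[.516,.2098,.027]),o["tool_rot"])
E
```

```text
clock: 2.98
eef_pos: [0.5229, 0.2159, 0.0592]
tool_rot: [0.149, 0.989, 0.008, 0.009]
ft_force: [-0.9, -0.1, 0.6]
grip_width: 0.085
[ 5.26575499 -8.42892665 31.93816502] [0.14896304 0.98876526 0.00849038 0.00901079]
```

```bash
python3 -m crank '[[[0,0,0,0,0],[0,0,0,0,0]]]'; python3 - <<'E'
from h import *
o=bot.get_obs(); print(totool(o,[.516,.2098,.027]),o["tool_rot"],o["joint_vel"],o["joint_pos"])
E
```

```text
clock: 3.22
eef_pos: [0.5252, 0.2173, 0.0631]
tool_rot: [0.149, 0.989, 0.01, 0.012]
ft_force: [-0.4, 0.0, -0.6]
grip_width: 0.085
[  7.2791384  -10.70059526  35.73450304] [0.14860049 0.98877686 0.01012151 0.01165238] [ 0.0021305  -0.01360612  0.01847881  0.00623104  0.0004617  -0.00113872] [ 0.38941675  0.47678488 -0.11336515  0.95025606  0.0054231   0.68784076]
```

```bash
for i in 1 2; do python3 -m crank '[[[0,0,0,0,0]]]'; python3 -c "
from h import *
np.set_printoptions(precision=4,suppress=True)
o=bot.get_obs(); print(totool(o,[.516,.2098,.027]),o['tool_rot'],o['joint_vel'],o['joint_pos'],o['tau'],o['ft_torque'])"; done
```

```text
clock: 3.35
eef_pos: [0.5259, 0.2177, 0.0644]
tool_rot: [0.149, 0.989, 0.011, 0.013]
ft_force: [-0.3, 0.7, -0.0]
grip_width: 0.0853
[  7.9911 -11.4049  36.9391] [0.1485 0.9888 0.0107 0.0126] [ 0.0004 -0.0096  0.0085  0.0058 -0.0012 -0.0008] [ 0.3896  0.4754 -0.112   0.9508  0.0054  0.6879] [  0.025  -44.9511  22.0507  -0.2432   0.0195  -0.    ] [-0.0724  0.0515  0.0456]
clock: 3.48
eef_pos: [0.5263, 0.2178, 0.065]
tool_rot: [0.149, 0.989, 0.011, 0.013]
ft_force: [0.3, 0.2, 0.8]
grip_width: 0.0853
[  8.3483 -11.6381  37.5653] [0.1486 0.9888 0.011  0.0131] [ 0.0016 -0.0059  0.0062  0.0041 -0.0009  0.0014] [ 0.3895  0.4746 -0.1114  0.9511  0.0054  0.6879] [  0.0199 -45.0696  22.1532  -0.2588   0.0188  -0.    ] [0.039  0.0502 0.0033]
```

```bash
python3 -c "
from h import *
o,w=wcam('w3')"
```

```text
(no output)
```

View pics/w3.png

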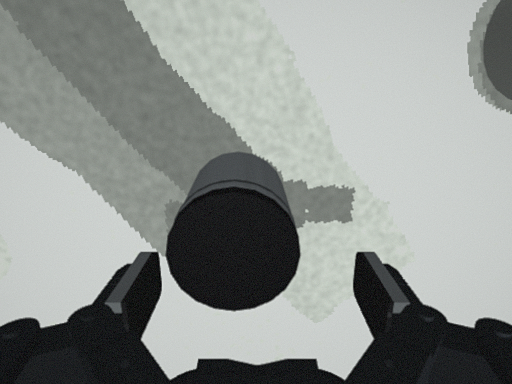

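The arm settled slowly with about 2° of tilt left in the tool. I'll test how up moves affect the tilt before gripping.

```bash
cat > s.py <<'E'
import sys
from h import *
np.set_printoptions(precision=4,suppress=True)
o=bot.get_obs(); R=Ro.from_quat(o["tool_rot"]).as_matrix()
print("toolshift",totool(o,[float(a) for a in sys.argv[1:4]]).round(1),"tilt",R[:2,2].round(4),"yaw",np.degrees(np.arctan2(R[1,0],R[0,0])).round(2),"vel",abs(o["joint_vel"]).max().round(4),"j",o["joint_pos"].round(3))
E
python3 -m crank '[[[8,-11,-30,0,0],[0,0,-30,0,0]]]'; python3 s.py .516 .2098 .027;python3 -m crank '[[[0,0,0,0,0]]]'; python3 s.py .516 .2098 .027;python3 -m crank '[[[0,0,0,0,0]]]'; python3 s.py .516 .2098 .027
```

```text
clock: 3.78
eef_pos: [0.5112, 0.2074, 0.1228]
tool_rot: [0.149, 0.989, 0.009, 0.01]
ft_force: [0.7, 0.2, 1.1]
grip_width: 0.0852
toolshift [-2.2  1.6 95.9] tilt [0.0226 0.0152] yaw 162.89 vel 0.5582 j [ 0.382  0.391 -0.077  1.077  0.006  0.681]
clock: 3.9
eef_pos: [0.513, 0.208, 0.1253]
tool_rot: [0.149, 0.989, 0.011, 0.012]
ft_force: [0.3, -0.3, -0.6]
grip_width: 0.0853
toolshift [-0.3  0.2 98.4] tilt [0.0276 0.0172] yaw 162.88 vel 0.0541 j [ 0.382  0.388 -0.074  1.077  0.006  0.681]
clock: 4.03
eef_pos: [0.5125, 0.2078, 0.1246]
tool_rot: [0.149, 0.989, 0.01, 0.012]
ft_force: [-0.1, -0.2, -0.1]
grip_width: 0.0855
toolshift [-0.7  0.6 97.7] tilt [0.0267 0.0168] yaw 162.88 vel 0.0149 j [ 0.382  0.388 -0.075  1.076  0.006  0.681]
```

```bash
python3 -m crank '[[[0,0,15,0,0],[0,0,15,0,0],[0,0,15,0,0]]]'; python3 s.py .516 .2098 .027;python3 -m crank '[[[0,0,0,0,0]]]'; python3 s.py .516 .2098 .027
```

```text
clock: 4.4
eef_pos: [0.5127, 0.2082, 0.0747]
tool_rot: [0.149, 0.989, 0.01, 0.011]
ft_force: [-0.9, 0.1, -0.6]
grip_width: 0.0855
toolshift [-1.8  1.4 47.8] tilt [0.0239 0.0157] yaw 162.89 vel 0.2981 j [ 0.383  0.44  -0.139  0.963  0.006  0.681]
clock: 4.53
eef_pos: [0.5108, 0.2075, 0.072]
tool_rot: [0.149, 0.989, 0.008, 0.008]
ft_force: [-0.4, -0.8, 0.5]
grip_width: 0.0854
toolshift [-3.6  2.8 45.1] tilt [0.019  0.0138] yaw 162.89 vel 0.0134 j [ 0.383  0.443 -0.142  0.963  0.006  0.681]
```

Slower rows reduce the tilt, so I'll keep descending that way.

```bash
python3 -m crank '[[[-2,2,15,0,0],[-2,1,15,0,0],[0,0,10,0,0],[0,0,2,0,0]]]'; python3 s.py .516 .2098 .027;python3 -m crank '[[[0,0,0,0,0]]]'; python3 s.py .516 .2098 .027
```

```text
clock: 5.03
eef_pos: [0.517, 0.2101, 0.0269]
tool_rot: [0.149, 0.989, 0.008, 0.008]
ft_force: [-0.4, 0.3, -0.3]
grip_width: 0.0852
toolshift [ 0.9 -0.6 -0.1] tilt [0.0191 0.0138] yaw 162.89 vel 0.0395 j [ 0.383  0.507 -0.174  0.867  0.006  0.681]
clock: 5.15
eef_pos: [0.517, 0.2101, 0.0268]
tool_rot: [0.149, 0.989, 0.008, 0.008]
ft_force: [0.9, 0.5, -0.4]
grip_width: 0.0854
toolshift [ 0.9 -0.6 -0.2] tilt [0.019  0.0137] yaw 162.89 vel 0.0028 j [ 0.383  0.508 -0.174  0.867  0.006  0.681]
```

```bash
python3 -m crank '[[[0,0,0,0,255],[0,0,0,0,255],[0,0,0,0,255],[0,0,0,0,255],[0,0,0,0,255]]]'; python3 s.py .516 .2098 .027
```

```text
clock: 5.78
eef_pos: [0.5177, 0.2102, 0.0282]
tool_rot: [0.149, 0.989, 0.009, 0.009]
ft_force: [0.0, -0.0, -1.3]
grip_width: 0.0599
toolshift [ 1.5 -0.9  1.1] tilt [0.021  0.0142] yaw 162.89 vel 0.002 j [ 0.383  0.505 -0.173  0.868  0.005  0.681]
```

Gripped at 59.9 mm. Next I'll lift and read the weight.

```bash
python3 -m crank '[[[0,0,-10,0,255],[0,0,-15,0,255],[0,0,-15,0,255],[0,0,0,0,255],[0,0,0,0,255],[0,0,0,0,255]]]'; python3 s.py .516 .2098 .027; python3 - <<'E'
from h import *
for i in range(4):
    o=bot.get_obs(); print(o["ft_force"],o["tau"][1:3]); bot.camera("wrist")
E
```

```text
clock: 6.52
eef_pos: [0.5167, 0.2096, 0.0715]
tool_rot: [0.149, 0.989, 0.009, 0.01]
ft_force: [-0.9, 0.7, -2.2]
grip_width: 0.0597
toolshift [ 1.5 -1.  44.4] tilt [0.0214 0.0146] yaw 162.89 vel 0.0059 j [ 0.382  0.453 -0.128  0.965  0.006  0.681]
[-0.91469043  0.72460096 -2.16757361] [-45.74439526  23.14283967]
[-0.58972477 -0.30155602 -3.63082266] [-45.66461921  23.12439859]
[ 0.05639    -0.1235714  -2.17754216] [-45.69519639  23.09215665]
[ 0.1172453  -0.17286672 -3.5554984 ] [-45.64075828  23.05056095]
```

About 2.9 N, so this is the light one (0.27 kg expects 2.65 N, 0.7 kg expects 6.9 N). I'll put it back and fetch the other.

```bash
python3 -m crank '[[[0,0,14,0,255],[0,0,14,0,255],[0,0,8,0,255],[0,0,0,0,255]]]'; python3 s.py .516 .2098 .027
```

```text
clock: 7.22
eef_pos: [0.5161, 0.2096, 0.0308]
tool_rot: [0.149, 0.989, 0.008, 0.008]
ft_force: [1.0, -0.2, -3.2]
grip_width: 0.0596
toolshift [0.2 0.1 3.8] tilt [0.0176 0.013 ] yaw 162.89 vel 0.0047 j [ 0.383  0.502 -0.171  0.877  0.006  0.681]
```

```bash
for i in 1 2 3; do python3 -m crank '[[[0,0,1.2,0,255]]]'; done; python3 s.py .516 .2098 .027
```

```text
clock: 7.35
eef_pos: [0.5162, 0.2097, 0.0296]
tool_rot: [0.149, 0.989, 0.008, 0.008]
ft_force: [-0.1, -0.6, -2.0]
grip_width: 0.0596
clock: 7.48
eef_pos: [0.5165, 0.2098, 0.0286]
tool_rot: [0.149, 0.989, 0.008, 0.008]
ft_force: [-0.2, 0.1, -3.2]
grip_width: 0.0597
clock: 7.6
eef_pos: [0.5167, 0.2099, 0.0281]
tool_rot: [0.149, 0.989, 0.008, 0.008]
ft_force: [-2.9, -0.7, 6.1]
grip_width: 0.0596
toolshift [ 0.7 -0.3  1.1] tilt [0.0189 0.0135] yaw 162.89 vel 0.0045 j [ 0.383  0.505 -0.173  0.87   0.005  0.681]
```

```bash
python3 -m crank '[[[0,0,0,0,0],[0,0,0,0,0],[0,0,0,0,0],[0,0,0,0,0]]]'; python3 -m crank '[[[0,0,-15,0,0],[0,0,-20,0,0],[0,0,-20,0,0],[0,0,-20,0,0],[0,0,-20,0,0],[0,0,-20,0,0],[0,0,0,0,0]]]'; python3 s.py .491 .0165 .17
```

```text
clock: 8.1
eef_pos: [0.5187, 0.2107, 0.0301]
tool_rot: [0.149, 0.989, 0.009, 0.011]
ft_force: [-0.4, -0.5, 0.4]
grip_width: 0.0853
clock: 8.98
eef_pos: [0.517, 0.2092, 0.155]
tool_rot: [0.149, 0.989, 0.011, 0.013]
ft_force: [0.7, 0.3, 0.0]
grip_width: 0.085
toolshift [ -32.2 -191.4  -19.1] tilt [0.0286 0.0174] yaw 162.88 vel 0.0296 j [ 0.382  0.371 -0.017  1.15   0.006  0.68 ]
```

```bash
python3 -m crank '[[[-4,-24,-2,0,0],[-4,-24,-2,0,0],[-4,-24,-2,0,0],[-4,-24,0,0,0],[-4,-24,0,0,0],[-4,-24,0,0,0],[-4,-22,0,0,0],[-2,-10,0,0,0],[0,0,0,0,0]]]'; python3 s.py .491 .0165 .027; python3 - <<'E'
from h import *
o,w=wcam("w4")
X,u,v=cloud(w); s=(abs(X[:,2]-.076)<.006)&(np.hypot(X[:,0]-.491,X[:,1]-.016)<.05)
q=cv2.convexHull(np.c_[u[s],v[s]].astype(np.int32)).reshape(-1,2); P=onplane(w,q,.076); print(circ(P), q.min(0),q.max(0),X[s].mean(0))
E
```

```text
clock: 10.1
eef_pos: [0.4897, 0.0271, 0.1532]
tool_rot: [0.148, 0.989, 0.01, 0.01]
ft_force: [0.2, 0.3, 0.0]
grip_width: 0.0859
toolshift [ -2.3 -12.6 126. ] tilt [0.0221 0.017 ] yaw 162.97 vel 0.0058 j [ 0.045  0.254 -0.188  1.106  0.016  0.343]
(array([0.48773757, 0.01544485]), np.float64(0.029686388456272868)) [196 159] [279 239] [0.48730221 0.01553584 0.07482654]
```

View pics/w4.png

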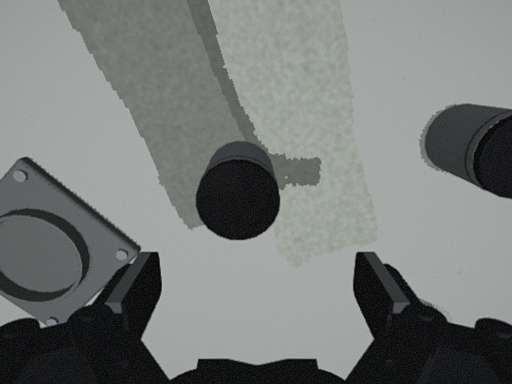

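c1's lid shows at (238,199) in the wrist picture, which puts c1 at (0.488, 0.0155).

```bash
python3 -m crank '[[[0,-6,15,0,0],[0,-6,15,0,0],[0,-1,15,0,0],[0,0,15,0,0],[0,0,0,0,0]]]'; python3 s.py .489 .016 .027; python3 - <<'E'
from h import *
o,w=wcam("w5")
X,u,v=cloud(w); s=(abs(X[:,2]-.076)<.006)&(np.hypot(X[:,0]-.491,X[:,1]-.016)<.05)
q=cv2.convexHull(np.c_[u[s],v[s]].astype(np.int32)).reshape(-1,2); P=onplane(w,q,.076); print(circ(P), q.min(0),q.max(0),X[s].mean(0))
E
```

```text
clock: 10.78
eef_pos: [0.4887, 0.0203, 0.0916]
tool_rot: [0.145, 0.989, 0.011, 0.01]
ft_force: [0.1, -0.4, 0.4]
grip_width: 0.0853
toolshift [-0.4 -5.7 64.5] tilt [0.0239 0.0192] yaw 163.37 vel 0.0213 j [ 0.03   0.312 -0.287  0.948  0.018  0.32 ]
(array([0.48764503, 0.01547365]), np.float64(0.029935451023024768)) [190 186] [302 290] [0.48708779 0.01558356 0.07484587]
```

```bash
python3 -m crank '[[[0,-5,15,0,0],[0,0,15,0,0],[0,0,13,0,0],[0,0,12,0,0],[0,0,5,0,0],[0,0,0,0,0]]]'; python3 s.py .4885 .016 .027
```

```text
clock: 11.58
eef_pos: [0.4936, 0.0186, 0.0337]
tool_rot: [0.143, 0.99, 0.012, 0.015]
ft_force: [-0.7, 0.3, 0.1]
grip_width: 0.0853
toolshift [ 4.3 -4.1  6.5] tilt [0.033 0.02 ] yaw 163.53 vel 0.0044 j [ 0.026  0.388 -0.355  0.794  0.019  0.313]
```

```bash
python3 -m crank '[[[4,-3,3,0,0],[0,-1,3,0,0],[0,0,0,0,0]]]'; python3 s.py .4885 .016 .027
```

```text
clock: 11.95
eef_pos: [0.489, 0.0158, 0.0279]
tool_rot: [0.143, 0.99, 0.012, 0.016]
ft_force: [0.8, -0.1, 0.3]
grip_width: 0.0858
toolshift [0.6 0.  0.8] tilt [0.0344 0.02  ] yaw 163.52 vel 0.0052 j [ 0.02   0.388 -0.375  0.773  0.019  0.308]
```

```bash
python3 -m crank '[[[0,0,0,0,255],[0,0,0,0,255],[0,0,0,0,255],[0,0,0,0,255],[0,0,0,0,255]]]'; python3 s.py .4885 .016 .027; python3 -m crank '[[[0,0,-10,0,255],[0,0,-15,0,255],[0,0,-15,0,255],[0,0,-15,0,255],[0,0,0,0,255],[0,0,0,0,255]]]'; python3 - <<'E'
from h import *
for i in range(3):
    o=bot.get_obs(); print(o["ft_force"]); bot.camera("wrist")
E
python3 s.py .505 -.185 .1
```

```text
clock: 12.58
eef_pos: [0.4892, 0.0156, 0.0288]
tool_rot: [0.143, 0.989, 0.012, 0.016]
ft_force: [0.4, 0.3, 0.2]
grip_width: 0.0594
toolshift [0.8 0.1 1.8] tilt [0.035  0.0194] yaw 163.51 vel 0.0025 j [ 0.02   0.387 -0.374  0.775  0.019  0.308]
clock: 13.32
eef_pos: [0.481, 0.0144, 0.0813]
tool_rot: [0.143, 0.99, 0.011, 0.009]
ft_force: [0.0, -0.2, -7.4]
grip_width: 0.0595
[ 0.0483562  -0.16500689 -7.3586315 ]
[-0.89112031 -0.35375962 -6.35937192]
[-0.09239507 -0.08307047 -5.79281125]
toolshift [ -79.6 -184.   -22.1] tilt [0.0208 0.0195] yaw 163.51 vel 0.0044 j [ 0.018  0.313 -0.317  0.92   0.019  0.306]
```

About 6.5 to 7.4 N, so c1 is the heavy one. I'll carry it over the carrier.

```bash
python3 -m crank '[[[-8,-18,-6,0,255],[-8,-18,-6,0,255],[-8,-18,-5,0,255],[-8,-18,-3,0,255],[-8,-18,0,0,255],[-8,-18,0,0,255],[-8,-18,0,0,255],[-8,-18,0,0,255],[-8,-18,0,0,255],[-4,-12,0,0,255],[0,0,0,0,255],[0,0,0,0,255]]]'; python3 s.py .505 -.185 .1; python3 - <<'E'
from h import *
o,w=wcam("w6")
X,u,v=cloud(w); s=(np.hypot(X[:,0]-.505,X[:,1]+.185)<.065)&(X[:,2]>.021)&(X[:,2]<.031); print(s.sum(),circ(X[s]) if s.sum() else 0)
c=bot.camera("scene"); cv2.imwrite("pics/s6.png",c["img"])
E
```

```text
clock: 14.98
eef_pos: [0.5025, -0.1808, 0.0927]
tool_rot: [0.142, 0.99, 0.012, 0.004]
ft_force: [-0.5, -0.1, -6.4]
grip_width: 0.0598
toolshift [-3.6 -3.1 -7.3] tilt [0.0109 0.0224] yaw 163.63 vel 0.0037 j [-0.36   0.405 -0.141  1.022  0.025 -0.074]
1706 (array([ 0.50364012, -0.18690191]), np.float64(0.043339909114570536))
```

View pics/w6.png

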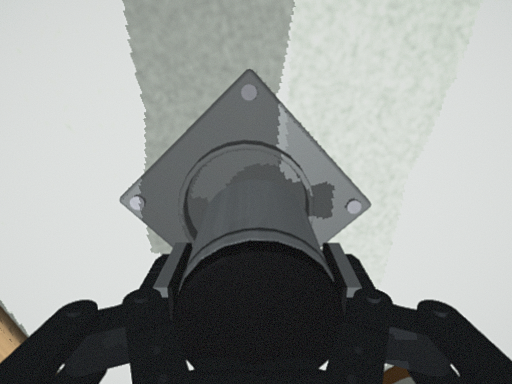

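View pics/s6.png

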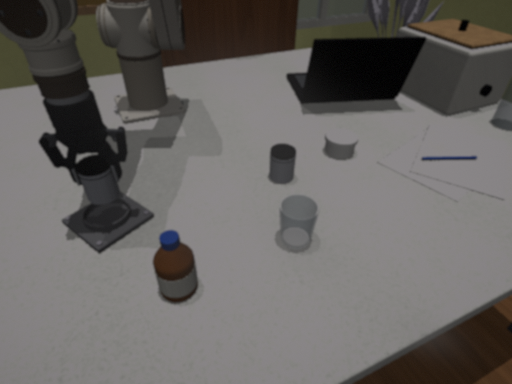

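The canister hangs over the collar, which the wrist view puts at (0.5036, -0.187), agreeing with the fixed cameras. The other things stand where they were. I'll lower it slowly.

```bash
python3 -m crank '[[[-4,-4,10,0,255],[0,0,12,0,255],[0,0,12,0,255],[0,0,5,0,255],[0,0,0,0,255]]]'; python3 s.py .506 -.186 .041
```

```text
clock: 15.7
eef_pos: [0.5051, -0.1832, 0.05]
tool_rot: [0.141, 0.99, 0.012, 0.003]
ft_force: [0.1, 0.4, -5.4]
grip_width: 0.06
toolshift [-1.6 -2.6  8.9] tilt [0.0088 0.0232] yaw 163.79 vel 0.0036 j [-0.362  0.46  -0.182  0.929  0.025 -0.079]
```

```bash
python3 -m crank '[[[-2,-3,3,0,255],[0,0,3,0,255],[0,0,0,0,255]]]'; python3 s.py .506 -.186 .041; for i in 1 2; do python3 -m crank '[[[0,0,1,0,255]]]';done;  python3 s.py .506 -.186 .041
```

```text
clock: 16.08
eef_pos: [0.5071, -0.1871, 0.0442]
tool_rot: [0.141, 0.99, 0.012, 0.004]
ft_force: [-0.2, -0.5, -7.2]
grip_width: 0.0596
toolshift [1.3 0.7 3.2] tilt [0.0103 0.0227] yaw 163.79 vel 0.01 j [-0.367  0.471 -0.181  0.917  0.025 -0.085]
clock: 16.2
eef_pos: [0.5074, -0.1872, 0.0435]
tool_rot: [0.141, 0.99, 0.012, 0.004]
ft_force: [0.6, 0.5, -5.9]
grip_width: 0.0595
clock: 16.32
eef_pos: [0.5074, -0.1872, 0.0425]
tool_rot: [0.141, 0.99, 0.012, 0.004]
ft_force: [1.0, -0.2, -7.3]
grip_width: 0.0594
toolshift [1.7 0.7 1.5] tilt [0.0113 0.0223] yaw 163.79 vel 0.0193 j [-0.367  0.473 -0.183  0.912  0.025 -0.084]
```

```bash
for i in 1 2 3; do python3 -m crank '[[[0.5,0,0.8,0,255]]]'|grep -E "pos|force";done;  python3 s.py .506 -.186 .041
```

```text
eef_pos: [0.5071, -0.1871, 0.0418]
ft_force: [-1.1, -0.2, -6.5]
eef_pos: [0.5067, -0.187, 0.0413]
ft_force: [-1.3, 0.2, -1.5]
eef_pos: [0.5066, -0.1869, 0.0412]
ft_force: [-2.0, 0.7, 0.1]
toolshift [0.9 0.7 0.2] tilt [0.0131 0.0216] yaw 163.79 vel 0.0171 j [-0.367  0.472 -0.189  0.905  0.025 -0.085]
```

It is touching and the weight has transferred. I'll press slightly to seat it flat, then release.

```bash
for i in 1 2; do python3 -m crank '[[[0,0,0.8,0,255]]]'|grep -E "pos|force";done; python3 -m crank '[[[0,0,0,0,0],[0,0,0,0,0],[0,0,0,0,0],[0,0,0,0,0]]]'; python3 -m crank '[[[0,0,-12,0,0],[0,0,-20,0,0],[0,0,-20,0,0],[0,0,-20,0,0],[0,0,-20,0,0],[0,0,-20,0,0],[0,0,-20,0,0],[0,0,0,0,0]]]'; python3 s.py .516 .2095 .17; python3 - <<'E'
from h import *
o,w=wcam("w7")
X,u,v=cloud(w); s=(abs(X[:,2]-.088)<.006)&(np.hypot(X[:,0]-.505,X[:,1]+.185)<.05)
q=cv2.convexHull(np.c_[u[s],v[s]].astype(np.int32)).reshape(-1,2); P=onplane(w,q,.088); print(circ(P), q.min(0),q.max(0),X[s].mean(0))
s=(np.hypot(X[:,0]-.505,X[:,1]+.185)<.065)&(X[:,2]>.022)&(X[:,2]<.031)&(np.hypot(X[:,0]-.505,X[:,1]+.187)>.038); print(s.sum(),circ(X[s]))
E
```

```text
eef_pos: [0.5067, -0.1869, 0.0412]
ft_force: [-2.1, 0.6, 2.9]
eef_pos: [0.5067, -0.1869, 0.0412]
ft_force: [-3.7, 1.1, 4.4]
clock: 17.45
eef_pos: [0.5095, -0.1879, 0.0423]
tool_rot: [0.141, 0.99, 0.011, 0.008]
ft_force: [0.8, 0.3, -0.5]
grip_width: 0.0855
clock: 18.45
eef_pos: [0.5078, -0.191, 0.1842]
tool_rot: [0.141, 0.99, 0.01, 0.011]
ft_force: [-0.1, -0.4, -0.2]
grip_width: 0.0855
toolshift [104.1 386.4  21.4] tilt [0.0246 0.0175] yaw 163.79 vel 0.0318 j [-0.374  0.335  0.01   1.229  0.025 -0.091]
(array([ 0.50508565, -0.18720095]), np.float64(0.029719590817347204)) [218 146] [297 221] [ 0.50466401 -0.18705801  0.08683246]
935 (array([ 0.50402181, -0.1872448 ]), np.float64(0.04357106692765532))
```

View pics/w7.png

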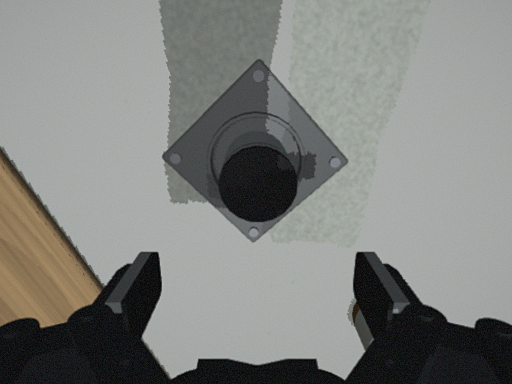

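The heavy canister stands centred in the collar: lid at (258,184), world (0.505, -0.187), and the collar centre measures (0.504, -0.187). Next, back to the light one.

```bash
python3 -m crank '[[[8,30,0,0,0],[9,34,0,0,0],[9,34,0,0,0],[9,34,0,0,0],[9,34,0,0,0],[9,34,0,0,0],[9,34,0,0,0],[9,34,0,0,0],[9,34,0,0,0],[9,34,0,0,0],[9,34,0,0,0],[0,0,0,0,0]]]'; python3 s.py .516 .2095 .15; python3 - <<'E'
from h import *
o,w=wcam("w8")
X,u,v=cloud(w); s=(abs(X[:,2]-.076)<.006)&(np.hypot(X[:,0]-.516,X[:,1]-.21)<.05)
q=cv2.convexHull(np.c_[u[s],v[s]].astype(np.int32)).reshape(-1,2); P=onplane(w,q,.076); print(circ(P), q.min(0),q.max(0),X[s].mean(0))
E
```

```text
clock: 20.0
eef_pos: [0.5089, 0.2029, 0.1765]
tool_rot: [0.142, 0.99, 0.008, -0.001]
ft_force: [-0.0, 0.1, -0.1]
grip_width: 0.085
toolshift [-5.   7.9 26.6] tilt [0.0007 0.0163] yaw 163.66 vel 0.0312 j [0.371 0.358 0.023 1.229 0.015 0.656]
(array([0.51505797, 0.20975819]), np.float64(0.029716005232330776)) [227 157] [303 231] [0.51470505 0.20983695 0.07482468]
```

```bash
python3 -m crank '[[[-2,4,15,0,0],[-2,4,15,0,0],[-1,0,15,0,0],[0,0,15,0,0],[0,0,15,0,0],[0,0,15,0,0],[0,0,0,0,0]]]'; python3 s.py .5155 .2102 .027
```

```text
clock: 20.92
eef_pos: [0.514, 0.2045, 0.0766]
tool_rot: [0.146, 0.989, 0.005, -0.004]
ft_force: [0.0, 0.6, -0.7]
grip_width: 0.0855
toolshift [-0.3  5.4 49.6] tilt [-0.0067  0.0118] yaw 163.24 vel 0.0189 j [ 0.371  0.459 -0.103  1.011  0.013  0.664]
```

```bash
python3 -m crank '[[[0,4,14,0,0],[0,2,14,0,0],[0,0,12,0,0],[0,0,6,0,0],[0,0,0,0,0]]]'; python3 s.py .5153 .21 .027
```

```text
clock: 21.55
eef_pos: [0.5163, 0.2118, 0.0281]
tool_rot: [0.146, 0.989, 0.006, -0.003]
ft_force: [-0.1, -0.2, 0.0]
grip_width: 0.0855
toolshift [ 0.4 -2.   1. ] tilt [-0.0051  0.0125] yaw 163.26 vel 0.002 j [ 0.382  0.521 -0.146  0.904  0.014  0.674]
```

Close to level and aligned. Gripping and lifting.

```bash
python3 -m crank '[[[0,-1.5,0,0,0],[0,0,0,0,255],[0,0,0,0,255],[0,0,0,0,255],[0,0,0,0,255],[0,0,0,0,255]]]'; python3 s.py .515 .21 .027; python3 -m crank '[[[0,0,-10,0,255],[0,0,-15,0,255],[0,0,-15,0,255],[0,0,-20,0,255],[0,0,-20,0,255],[0,0,-20,0,255],[0,0,-15,0,255],[0,0,0,0,255],[0,0,0,0,255]]]'; python3 s.py .506 -.187 .17
```

```text
clock: 22.3
eef_pos: [0.5168, 0.2103, 0.0296]
tool_rot: [0.146, 0.989, 0.006, -0.002]
ft_force: [0.9, -0.9, 0.2]
grip_width: 0.0595
toolshift [ 1.6 -0.9  2.6] tilt [-0.0026  0.0132] yaw 163.24 vel 0.0028 j [ 0.379  0.517 -0.147  0.904  0.013  0.672]
clock: 23.42
eef_pos: [0.5175, 0.2089, 0.1552]
tool_rot: [0.146, 0.989, 0.008, -0.0]
ft_force: [0.0, -0.4, -2.1]
grip_width: 0.0596
toolshift [-103.  -382.1  -20.8] tilt [0.0017 0.015 ] yaw 163.25 vel 0.0098 j [0.376 0.392 0.015 1.187 0.013 0.669]
```

```bash
python3 -m crank '[[[-7,-25,-4,0,255],[-9,-32,-4,0,255],[-9,-32,-4,0,255],[-9,-32,-3,0,255],[-9,-32,0,0,255],[-9,-32,0,0,255],[-9,-32,0,0,255],[-9,-32,0,0,255],[-9,-32,0,0,255],[-9,-32,0,0,255],[-9,-32,0,0,255],[0,0,0,0,255]]]'; python3 s.py .506 -.187 .17; python3 -m crank '[[[0,0,0,0,255]]]' >/dev/null;python3 s.py .506 -.187 .17
```

```text
clock: 24.92
eef_pos: [0.505, -0.16, 0.1555]
tool_rot: [0.144, 0.989, 0.006, -0.009]
ft_force: [-1.1, 0.3, -3.0]
grip_width: 0.0597
toolshift [ -8.4 -25.5 -14.9] tilt [-0.0154  0.0154] yaw 163.4 vel 0.0271 j [-0.312  0.358 -0.034  1.198  0.01  -0.023]
toolshift [ -9.  -25.6 -15.6] tilt [-0.0169  0.0163] yaw 163.37 vel 0.0147 j [-0.312  0.359 -0.036  1.198  0.01  -0.022]
```

```bash
python3 -m crank '[[[-4,-13,-3,0,255],[-4,-12,-2,0,255],[0,-2,0,0,255],[0,0,0,0,255],[0,0,0,0,255]]]'; python3 s.py .506 -.187 .1176; python3 - <<'E'
from h import *
o,w=wcam("w9")
zl=o["eef_pos"][2]-.0296+.076
X,u,v=cloud(w); s=(abs(X[:,2]-zl)<.006)&(np.hypot(X[:,0]-.505,X[:,1]+.185)<.05)
q=cv2.convexHull(np.c_[u[s],v[s]].astype(np.int32)).reshape(-1,2); P=onplane(w,q,zl); print(zl,circ(P), q.min(0),q.max(0),X[s].mean(0))
for n in("scene","side"):
    c=bot.camera(n); cv2.imwrite(f"pics/{n}9.png",c["img"])
    X,u,v=cloud(c); s=(abs(X[:,2]-zl)<.005)&(np.hypot(X[:,0]-.505,X[:,1]+.187)<.036)
    print(n,s.sum(),X[s].mean(0))
E
```

```text
clock: 25.68
eef_pos: [0.5047, -0.1879, 0.1595]
tool_rot: [0.143, 0.99, 0.007, -0.01]
ft_force: [-0.1, 0.4, -2.6]
grip_width: 0.0596
toolshift [-1.9  0.8 41.9] tilt [-0.0173  0.0167] yaw 163.55 vel 0.0021 j [-0.362  0.374 -0.     1.219  0.009 -0.075]
0.20591129974564953 (array([ 0.51570703, -0.18854438]), np.float64(0.04731566964262073)) [112 235] [421 366] [ 0.49875754 -0.18593132  0.2050842 ]
scene 639 [ 0.51144247 -0.19055307  0.20699419]
side 157 [ 0.4960634  -0.1887962   0.20516272]
```

View pics/w9.png

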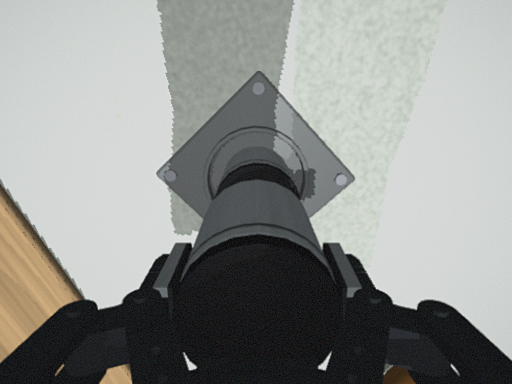

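View pics/side9.png

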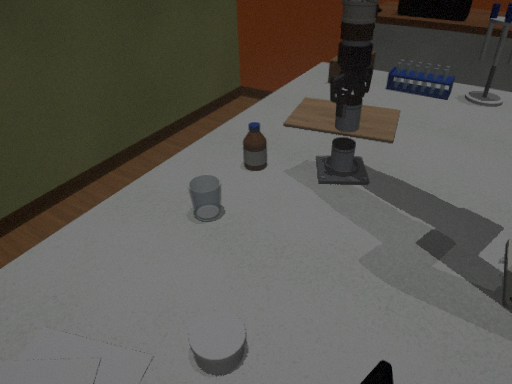

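View pics/scene9.png

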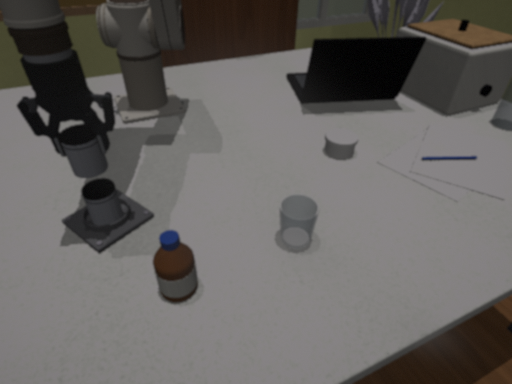

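Both fixed cameras show the light canister hanging over the heavy one (scene (82,150) over (102,202), side (347,115) over (343,155)). From the grasp offset, the TCP should go to (0.507, -0.1877).

```bash
python3 -m crank '[[[-2,1,10,0,255],[0,0,10,0,255],[0,0,8,0,255],[0,0,2,0,255],[0,0,0,0,255]]]'; python3 s.py .507 -.1877 .1176
```

```text
clock: 26.45
eef_pos: [0.5058, -0.1861, 0.1263]
tool_rot: [0.143, 0.99, 0.007, -0.011]
ft_force: [-0.0, 0.4, -2.2]
grip_width: 0.0594
toolshift [-1.8 -1.3  8.6] tilt [-0.0194  0.0175] yaw 163.6 vel 0.0024 j [-0.358  0.402 -0.049  1.144  0.01  -0.072]
```

```bash
python3 -m crank '[[[-2,-1.5,2.5,0,255],[0,0,2.5,0,255],[0,0,0,0,255]]]'; python3 s.py .507 -.1877 .1176; python3 - <<'E'
from h import *
o,w=wcam("w10"); cv2.imwrite("pics/w10c.png",cv2.resize(w["img"][120:300,150:370],None,fx=3,fy=3,interpolation=cv2.INTER_CUBIC))
for n,b in(("scene",(40,110,160,250)),("side",(290,90,400,200))):
    c=bot.camera(n);cv2.imwrite(f"pics/{n}10.png",cv2.resize(c["img"][b[1]:b[3],b[0]:b[2]],None,fx=4,fy=4,interpolation=cv2.INTER_CUBIC))
E
```

```text
clock: 26.82
eef_pos: [0.5078, -0.1885, 0.1215]
tool_rot: [0.143, 0.99, 0.007, -0.01]
ft_force: [0.0, 1.0, -3.3]
grip_width: 0.0596
toolshift [0.9 0.5 3.9] tilt [-0.0182  0.017 ] yaw 163.59 vel 0.0052 j [-0.361  0.41  -0.05   1.133  0.009 -0.074]
```

View pics/w10c.png

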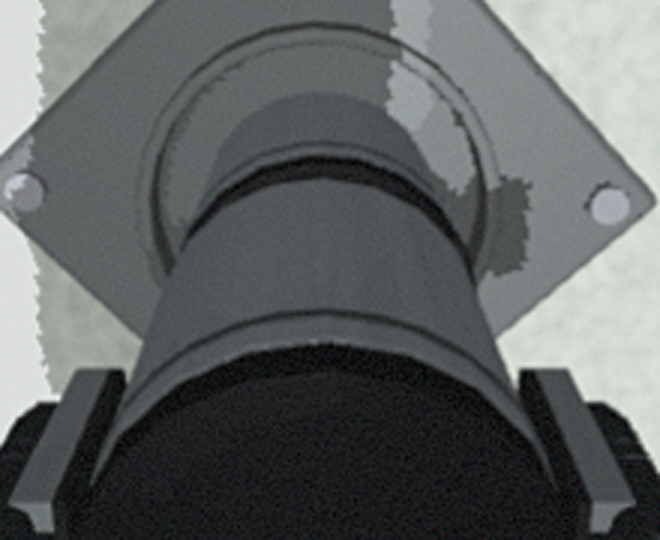

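View pics/scene10.png

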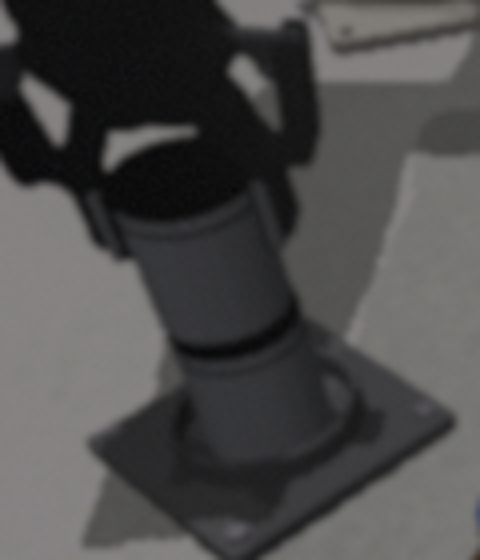

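View pics/side10.png

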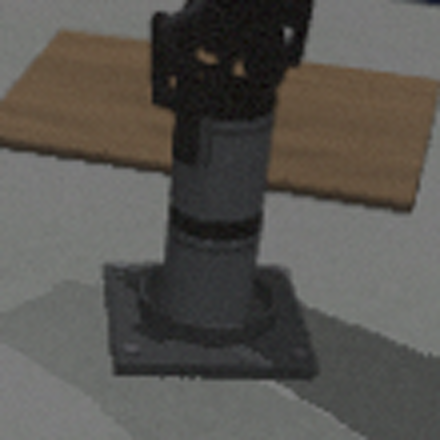

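The stack looks aligned: in the wrist crop the lid band is symmetric, running (185,235) to (470,260). I'll apply the 1 mm residual correction while lowering.

```bash
python3 -m crank '[[[1,0.8,1,0,255]]]'|grep -E "pos|force"; python3 -m crank '[[[0,0.3,1,0,255]]]'|grep -E "pos|force";python3 -m crank '[[[0,0,0.8,0,255]]]'|grep -E "pos|force";  python3 s.py .507 -.1877 .1176
```

```text
eef_pos: [0.5074, -0.1875, 0.121]
ft_force: [0.3, 0.2, -3.3]
eef_pos: [0.5074, -0.1871, 0.12]
ft_force: [-0.1, -0.2, -2.9]
eef_pos: [0.5074, -0.187, 0.1191]
ft_force: [-0.8, 0.5, -2.6]
toolshift [ 0.1 -0.8  1.5] tilt [-0.0172  0.0166] yaw 163.61 vel 0.0155 j [-0.358  0.41  -0.058  1.125  0.01  -0.072]
```

```bash
for i in 1 2 3 ; do python3 -m crank '[[[0,-0.2,0.7,0,255]]]'|grep -E "pos|force"; done;  python3 s.py .507 -.1877 .1176
```

```text
eef_pos: [0.5073, -0.1872, 0.1184]
ft_force: [0.1, -0.1, -2.5]
eef_pos: [0.5072, -0.1873, 0.1178]
ft_force: [-1.7, 0.5, 1.9]
eef_pos: [0.5073, -0.1874, 0.1177]
ft_force: [-1.5, 1.3, 3.7]
toolshift [ 0.2 -0.4  0.1] tilt [-0.0163  0.0168] yaw 163.61 vel 0.0115 j [-0.359  0.411 -0.06   1.121  0.01  -0.073]
```

```bash
python3 -m crank '[[[0,0,0,0,255]]]'|grep -E "pos|force"; python3 -m crank '[[[0,0,0,0,0],[0,0,0,0,0],[0,0,0,0,0],[0,0,0,0,0]]]'; python3 - <<'E'
from h import *
o,w=wcam("w11"); 
for n,b in(("scene",(40,110,160,250)),("side",(290,90,400,200))):
    c=bot.camera(n);cv2.imwrite(f"pics/{n}11.png",cv2.resize(c["img"][b[1]:b[3],b[0]:b[2]],None,fx=4,fy=4,interpolation=cv2.INTER_CUBIC))
E
```

```text
eef_pos: [0.5074, -0.1875, 0.1179]
ft_force: [-0.5, -0.5, -2.7]
clock: 28.35
eef_pos: [0.5084, -0.188, 0.1184]
tool_rot: [0.143, 0.99, 0.007, -0.008]
ft_force: [0.5, -0.0, -0.4]
grip_width: 0.0853
```

View pics/w11.png

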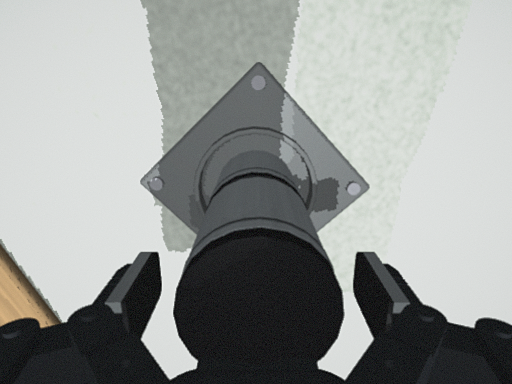

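View pics/scene11.png

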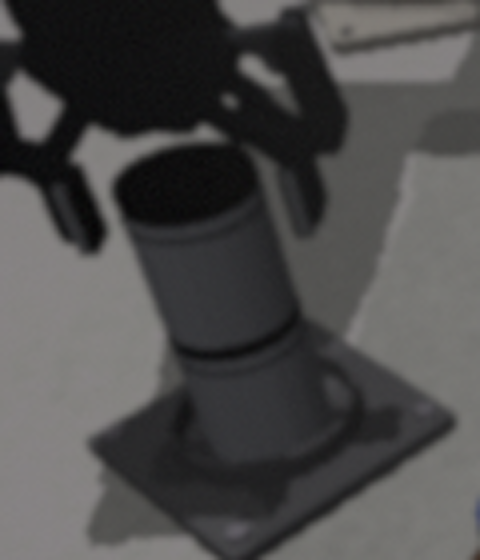

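The fingers are open and clear on both sides: the lid spans columns 174 to 343, and the pads are at 160 and 355. I'll rise slowly and measure.

```bash
python3 -m crank '[[[0,0,-8,0,0],[0,0,-12,0,0],[0,0,-15,0,0],[0,0,-15,0,0],[0,0,-15,0,0],[0,0,-15,0,0],[0,0,-15,0,0],[0,0,-15,0,0],[0,0,-15,0,0],[0,0,0,0,0]]]'; python3 - <<'E'
from h import *
np.set_printoptions(precision=4,suppress=True)
o,w=wcam("w12")
def lid(c,z,tag):
    X,u,v=cloud(c); s=(abs(X[:,2]-z)<.006)&(np.hypot(X[:,0]-.505,X[:,1]+.187)<.05)
    q=cv2.convexHull(np.c_[u[s],v[s]].astype(np.int32)).reshape(-1,2); P=onplane(c,q,z); print(tag,circ(P),X[s].mean(0)); 
    A=np.c_[X[s]-X[s].mean(0)]; t=np.linalg.lstsq(np.c_[A[:,:2],np.ones(len(A))],A[:,2],rcond=None)[0]; print("slope",t[:2])
lid(w,.164,"wrist")
for n in("scene","side"):
    c=bot.camera(n);cv2.imwrite(f"pics/{n}12.png",c["img"]); lid(c,.164,n)
E
```

```text
clock: 29.75
eef_pos: [0.5116, -0.1906, 0.2565]
tool_rot: [0.143, 0.99, 0.006, -0.003]
ft_force: [0.2, -0.1, -0.2]
grip_width: 0.0854
wrist (array([ 0.5059, -0.1874]), np.float64(0.029655232690755057)) [ 0.5054 -0.1872  0.1628]
slope [ 0.0027 -0.001 ]
scene (array([ 0.51  , -0.1868]), np.float64(0.03352549996944615)) [ 0.5127 -0.1867  0.1651]
slope [-0.0566 -0.0064]
side (array([ 0.5045, -0.1769]), np.float64(0.03195071959988555)) [ 0.5054 -0.1806  0.1621]
slope [ 0.0033 -0.0277]
```

View pics/scene12.png

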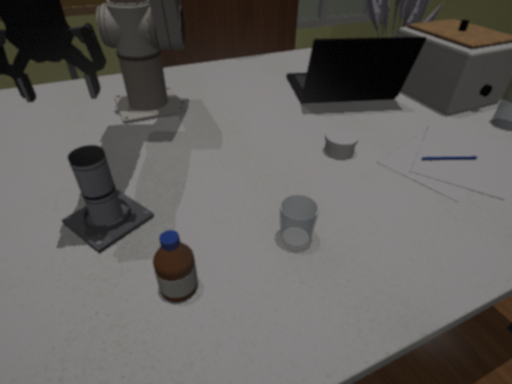

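View pics/side12.png

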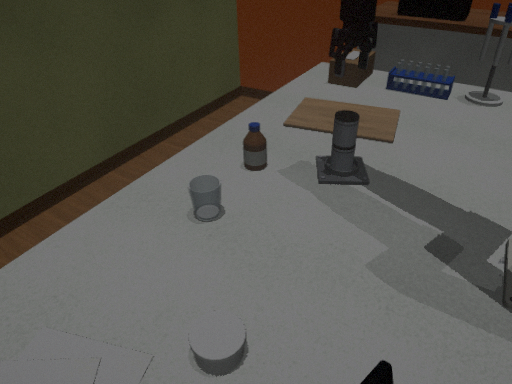

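View pics/w12.png

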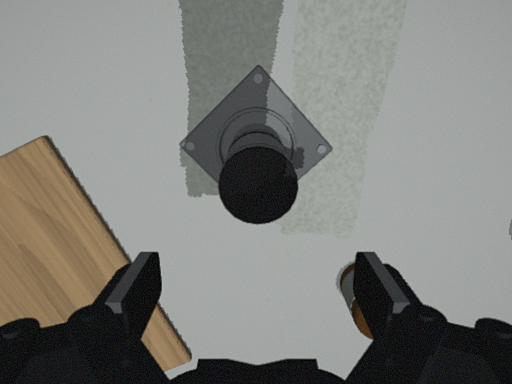

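The stack stands upright: by the wrist camera, the top lid is at (0.506, -0.187) and the lower lid was at (0.505, -0.187). The bottle, beaker and pot are at the same pixels as at the start. I'll hand it in.

```bash
python3 -c "
from workcell import bot
bot.job_done(); print(bot.get_obs()['clock'])"
```

```text
the job is handed in; nothing more can be done
the job is handed in; nothing more can be done
```

The job is done and handed in at about 30 s of the 67 s allowed; the hand-in itself gives no verdict.

**What I did:** I lifted the canister at about (0.516, 0.210) first. It read about 2.9 N, so it was the light one, and I set it back down. The one at about (0.488, 0.016) read about 6.5–7.4 N, so it was the heavy one. I lowered it into the collar until the seat took its weight, then let go. I then stacked the light one on top of it, again lowering until it touched before releasing, with readings under about 6 N at each set-down.

**Last checks:**
- **Wrist camera:** The lower lid was at (0.5051, -0.1872), the collar centre at (0.504, -0.187) and the top lid at (0.5059, -0.1874). The stack is centred to about 1 mm, and the top lid is level at about 0.163 m high, where 0.164 m is expected.
- **Scene and side cameras:** By eye the stack is upright, the bottle, beaker and pot are where they started, and the gripper is clear of everything.

**What disagreed:**
- **Top lid position:** The rough lid estimates from the two fixed cameras differed from the wrist camera by about 4 mm (scene) and 10 mm (side). They also sloped, probably because side-wall points got mixed in, so I trusted the wrist camera.
- **Tool tilt:** The tool drifted by 1–2° during moves. The canisters hung up to about 1.4° off upright before touching down, then settled flat.

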